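# Slide a test board over the lip under the curing lamp, then hang the light shield

## Robot

A 6-joint arm with a two-finger parallel gripper is mounted at the origin on the work surface. World frame = base frame: x ahead of the robot, y to its left, z up, the work surface at z = 0. Lengths are in m, angles in rad, forces in N, time in s.
With the tool pointing down it reaches from about 0.325 to 1 m from the base axis. Payload 5.1 kg.
Tool frame: the origin (TCP) lies between the finger pads; the fingertips stand 8 mm ahead of it and the grasp point (between the pads) lies 11 mm behind it; z points along the fingers, x is the direction in which the jaws open and shut, and the axes are right-handed (so a half turn about z gives the same grasp; the last joint's range is limited). The gripper opens to 85 mm and grips with 20 to 120 N. Pads are 22 mm wide; open, the fingers measure 114 mm over their backs; the gripper's body (76 mm by 85 mm) begins 54 mm behind the grasp point. The pads swing forward as they close: fully open they stand 13 mm farther back than shut.
Start: joints at [-1.248, 0.124, 1.65, -0, 1.367, -0.083], TCP at [0.257, -0.597, 0.239] pointing down, gripper open.
Joint ranges: [-2.61, 2.61], [-1.02, 2.33], [0.03, 2.71], [-1.35, 4.49], [0.32, 2.68], [-2.91, 2.91]. Speed limits (rad/s): [2.57, 2.57, 3.14, 3.14, 3.14, 3.14].

## Interface

Orientations are given as a rotation vector (axis times angle).
In Python, from rig import robot gives the robot as it stands. Calls block until the motion is done:
- robot.move_pose(position, orientation): joint-space move of the TCP to a pose.
- robot.movel(position, attitude=None, vel=0.15): straight line of the TCP; attitude=None keeps the orientation; vel is the mean speed in m/s.
- robot.movej(angles): joint-space move.
- robot.ungrasp() and robot.gripper_close(): open the fingers fully, or close them until they stop; the grip force is fixed at half the most.
- robot.wait(seconds).
- robot.ik(position, orientation): joint angles nearest the present ones, or None.
- robot.camera(name): name is "scene" or "top"; returns (picture, depth): 400x640x3 uint8, red, green, blue; 400x640 float32, m along the optical axis (not along the pixel's ray), 0 where there is no reading.
- robot.camera_model(name): a dict with "fx", "fy", "cx", "cy" (pixels), "R" (3x3) and "t" (3): a world point X has camera coordinates R X + t. Camera axes: x right, y down, z forward; pixel columns grow to the right and rows downward; lengths in m; the calibration is good to about 2 mm. A picture is of the moment at which its call begins. camera_model takes no time and is no camera call.
A pose or a line that the arm cannot do raises robot.MotionError and nothing moves.
- robot.hand_in(): hands the job in, once; it reports no verdict.
Readings, each from a call of its own:
- robot.get_t(): time.
- robot.get_joints(): joint angles.
- robot.get_dq(): joint speeds.
- robot.get_effort(): joint torques, N m.
- robot.get_tcp_pos(): TCP position.
- robot.get_tool_rot(): TCP orientation.
- robot.get_ft_force(): force on the tool from outside, world axes, zero at the start.
- robot.get_moment(): the same for the moment, N m.
- robot.get_grip_width(): opening from 0.0 (shut) to 1.0 (fully open).
Only numpy, scipy, OpenCV 4.12 (cv2) and the standard library are available. Lean on these libraries where they do the work, as an engineer would, in place of code of your own. Each camera call takes 0.05 s, during which the arm holds its last target.

## Task

Slide the flat wooden test board along its ledge under the lamp, without picking it up or bumping the lamp hard, until it tips over the raised lip and drops flat into the pocket. Then lift the light shield out of its stand and hang it by both knuckles on the two upright pins so that it stands closed across the front of the pocket; do not let go until it is fully down on the pins. Leave the tins, cup, tape and tools where they are.

Things in the scene. Friction and masses are not known exactly. Their poses are not given: they have to be found in the camera images.
- jig: Fixed metal jig: a straight track along its y. Origin: on the table, under the middle of the track's width. x: away from the robot, square to the track; y: along the track, the way the board must travel; z up. In mm: steel ledge y -215 to 16, x -58 to 58, top z 28, entry end (-y) open. Lip and pocket follow. Rails 8 wide along both sides, top z 50 (front), 58 (back).
- lip (a point): Middle of the raised lip's top (jig y 19, z 32). The lip crosses the whole track: a ramp rises from y 4 (z 28) to y 16 (z 32), its top is flat to y 22.5, then it falls steeply to the pocket floor (z 16). Axes as the jig.
- pocket (a point): Centre of the pocket floor (jig x 0, y 86, z 16). Pocket: y 22.5 to 150, x -58 to 58; end wall y 150 to 158, top z 38. Axes as the jig.
- pin_low (a point): Foot of the lower upright pin (jig x -95, y 155, z 40), in front of the pocket's far end. Pin 8 mm in diameter, 26 tall, the upper 8 mm tapering. It stands on an arm 18 wide (x), 10 thick, top z 40, that runs from y 145 to the post at y 184 (16 x 14 mm, top z 130). Axes as the jig.
- pin_up (a point): Foot of the upper pin (jig x -95, y 155, z 130): same pin and arm, straight above the lower one. The lower knuckle must not come down from above the upper pin: bring the shield in from the front (-x) with its knuckles 30 to 50 mm above their seats, then lower it. Axes as the jig.
- lamp: Grey lamp bar over the track, part of the jig, same origin and axes: x -35 to 25, y -265 to 175, z 135 to 160 (fins to 166) mm. Open in front; two 22 mm columns behind (x 98; y -235 and 145) carry it by arms. An upright gripper cannot stand beside it over the track: reach under it from the front, fingers tilted forwards.
- panel: Bare wooden test board 110 (x) by 120 (y) by 12 mm, 0.1 to 0.23 kg, flat on the ledge between the rails, 3 mm play each side; too wide to grasp. Origin: centre of its underside; axes as the jig. In the pocket its underside is at jig z 16, with 4 mm play each end. Tipping over the lip, its trailing edge rises up to 16 mm above the lip, then drops.
- shield: Light shield: upright grey plastic leaf 8 thick (x), 120 wide (y), 160 tall, 0.17 to 0.29 kg, with a grip tab on top. Origin: middle of its lower edge, z up. On its +y edge two steel knuckles (tubes 19 outside, 13 bore, 20 tall, axis x 0, y 78). Starts in the stand's slot. Hung and closed: its y along the jig's y, origin at jig x -95, y 77, z 20 (mm).
- knuckle_low (a point): Centre of the lower knuckle's underside (shield x 0, y 78, z 20), which rests on the arm round the lower pin's foot when hung; axes as the shield.
- knuckle_up (a point): Centre of the upper knuckle's underside (shield x 0, y 78, z 110), which rests on the arm round the upper pin's foot when hung; axes as the shield.
- tab (a point): Middle of the grip tab (shield x 0, y 0, z 185), where to pinch it across its 8 mm thickness (x). Tab 44 wide (y), z 160 to 201; axes as the shield.
- stand: Fixed dark steel parking stand of the shield, base 90 (x) by 110 (y) by 10 mm; two cheeks 84 long (y), tops at z 44, leave a slot 10 wide and 34 deep along its y axis, slot floor at z 10. Origin: centre of its underside on the table.
- stir_stick: Bystander: wooden stirring stick 210 x 28 x 6 mm lying on the table. Origin: centre of its underside.
- tape: Bystander: roll of masking tape lying flat, 96 mm across, 24 high. Origin: centre of its underside.
- pint_tin: Bystander: closed tin with a paper label, 86 mm across, 100 high. Origin: centre of its underside.
- quart_tin: Bystander: plain closed tin, 108 mm across, 125 high. Origin: centre of its underside.
- spray_can: Bystander: upright spray can, 66 mm across, 190 high. Origin: centre of its underside.
- mix_cup: Bystander: empty paper mixing cup, 84 mm across, 100 high. Origin: centre of its underside.
- opener: Bystander: screwdriver used to open tins, 180 mm long, lying on the table. Origin: middle of its length.

How it is judged:
By the outcome, as a careful person would: the job done as asked, in the order asked, and still so for the second after the job is handed in, with the robot touching nothing.
It also fails if it takes over 61 s, if anything falls off the work surface, if the arm or the gripper's body presses on something with over 40 N, if the wrist force passes 120 N, or if a joint passes its speed limit or range.

## Working session

There is one attempt and no reset: what is moved stays moved. The work goes in short steps, each a Python script; the robot and the scene stay as the last script left them, time stands still between calls to the robot, and variables do not carry over. Pictures are saved under pics/ and viewed, and the job is handed in when it is done.

```bash
ls; mkdir -p pics; python3 - <<'E'
from rig import robot
import cv2, numpy as np
for n in("scene","top"):
    p,d=robot.camera(n); np.save(f"pics/{n}0_d.npy",d); np.save(f"pics/{n}0.npy",p)
    cv2.imwrite(f"pics/{n}0.png",cv2.cvtColor(p,cv2.COLOR_RGB2BGR))
    m=robot.camera_model(n); print(n,m, "campos",-np.array(m["R"]).T@np.array(m["t"]))
print(robot.get_t())
E
```

```text
pics
scene {'fx': 519.8855720182036, 'fy': 519.8855720182036, 'cx': 322.63808496667235, 'cy': 198.25361695936286, 'R': array([[ 0.5831803 ,  0.81202753,  0.02262796],
       [ 0.44686394, -0.29741687, -0.84371549],
       [-0.67839027,  0.50214987, -0.53631348]]), 't': array([-0.34169323, -0.13545945,  1.93608595])} campos [ 1.57322258 -0.73502893  0.93179157]
top {'fx': 461.55775413288455, 'fy': 461.55775413288455, 'cx': 319.73373673511975, 'cy': 197.67653484053858, 'R': array([[-0.01475076, -0.99988755,  0.00270351],
       [-0.99749931,  0.01452851, -0.06916677],
       [ 0.06911971, -0.00371701, -0.99760145]]), 't': array([0.03551538, 0.59331354, 1.48981336])} campos [0.48937826 0.03242908 1.52718152]
0.1
```

View pics/scene0.png

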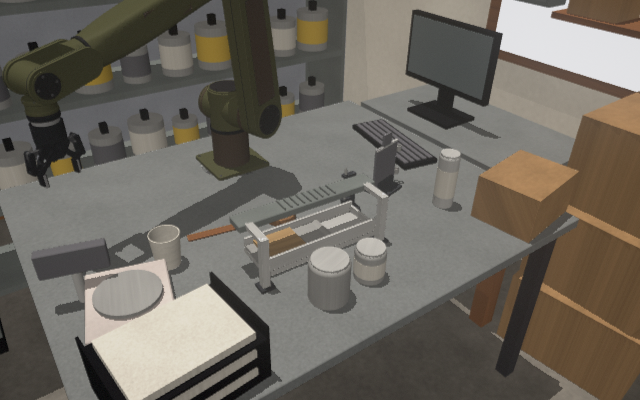

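View pics/top0.png

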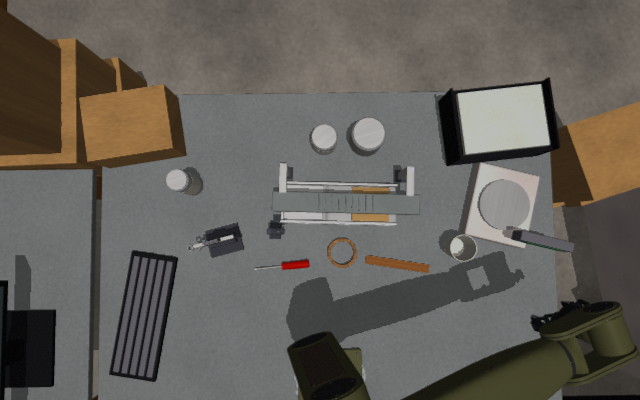

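```bash
python3 - <<'E'
import cv2,numpy as np
i=cv2.imread("pics/top0.png"); cv2.imwrite("pics/t1.png",cv2.resize(i[140:290,170:440],None,fx=2.96,fy=2.96,interpolation=cv2.INTER_CUBIC))
i=cv2.imread("pics/scene0.png"); cv2.imwrite("pics/s1.png",cv2.resize(i[120:320,180:440],None,fx=3,fy=3,interpolation=cv2.INTER_CUBIC))
E
```

```text
(no output)
```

View pics/t1.png

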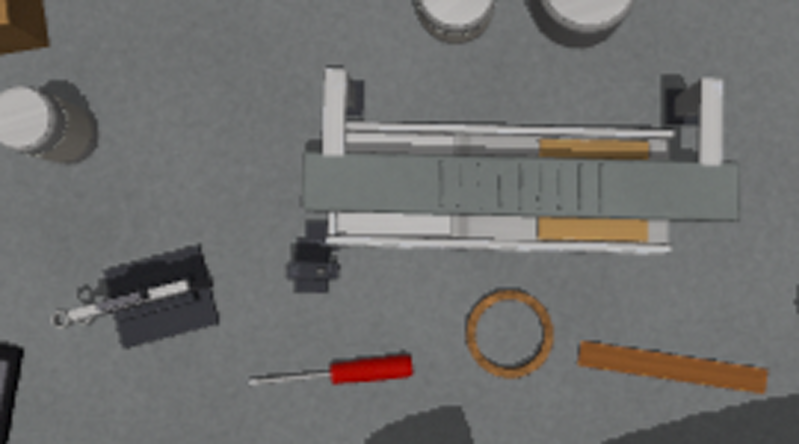

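View pics/s1.png

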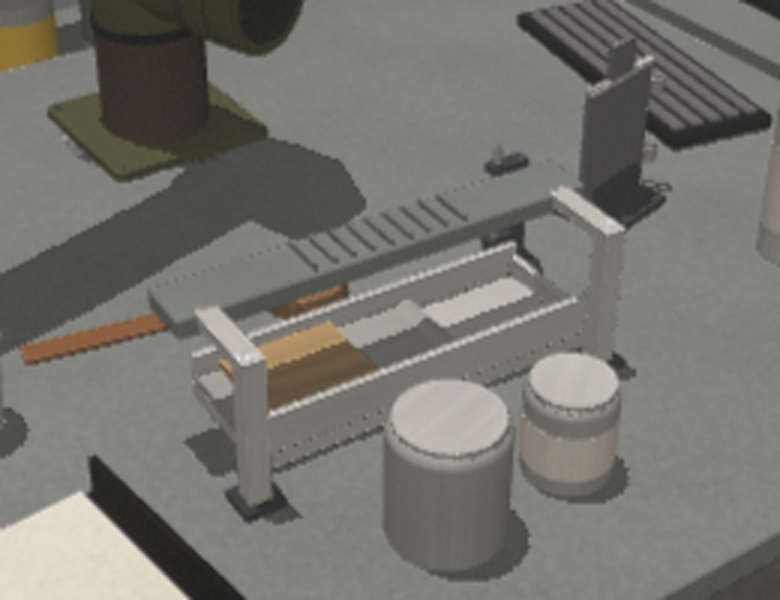

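```bash
cat > h.py <<'E'
import numpy as np, cv2
from rig import robot
M={n:{k:np.array(v) for k,v in robot.camera_model(n).items()} for n in("scene","top")}
def cloud(n,d):
    m=M[n]; v,u=np.indices(d.shape); c=np.stack([(u-m["cx"])/m["fx"]*d,(v-m["cy"])/m["fy"]*d,d],-1)
    W=(c-m["t"])@m["R"]; W[d<=0]=np.nan; return W
def ray(n,u,v,z):
    m=M[n]; r=m["R"].T@np.array([(u-m["cx"])/m["fx"],(v-m["cy"])/m["fy"],1.]); o=-m["R"].T@m["t"]
    return o+r*(z-o[2])/r[2]
def proj(n,X):
    m=M[n]; c=m["R"]@np.asarray(X)+m["t"]; return m["fx"]*c[0]/c[2]+m["cx"],m["fy"]*c[1]/c[2]+m["cy"]
E
python3 - <<'E'
from h import *
for n in("top","scene"):
    W=cloud(n,np.load(f"pics/{n}0_d.npy"))
    def sel(lo,hi,x0,x1,y0,y1):
        k=(W[...,2]>lo)&(W[...,2]<hi)&(W[...,0]>x0)&(W[...,0]<x1)&(W[...,1]>y0)&(W[...,1]<y1); return W[k]
    print(n,"table z",np.nanmedian(sel(-.02,.02,.3,.8,-.3,.4)[:,2]))
    P=sel(.148,.18,.36,.60,-.35,.3); print("lamp",len(P),P.min(0),P.max(0),np.median(P[:,2]))
    print(cv2.minAreaRect(P[:,:2].astype(np.float32)))
    P=sel(.12,.23,.3,.55,.2,.45); print("shield",len(P),P.min(0),P.max(0)); print(cv2.minAreaRect(P[:,:2].astype(np.float32)))
    P=sel(.19,.23,.3,.55,.2,.45); print("tab",len(P),P.mean(0),P.min(0),P.max(0)); 
    if len(P)>3:print(cv2.minAreaRect(P[:,:2].astype(np.float32)))
    P=sel(.035,.05,.3,.55,.2,.45); print("stand",len(P),P.mean(0)); print(cv2.minAreaRect(P[:,:2].astype(np.float32)))
    p=np.load(f"pics/{n}0.npy"); hsv=cv2.cvtColor(p,cv2.COLOR_RGB2HSV)
    k=(hsv[...,0]>10)&(hsv[...,0]<25)&(hsv[...,1]>90)&(W[...,2]>.015)&(W[...,2]<.08)&(W[...,0]>.4)&(W[...,0]<.6)
    P=W[k]; P=P[P[:,1]<.1]; print("board",len(P),P.min(0),P.max(0),np.median(P[:,2])); print(cv2.minAreaRect(P[:,:2].astype(np.float32)))
    v,u=np.where(k);print(u.min(),u.max(),v.min(),v.max())
E
```

```text
top table z -0.0006598467122790197
lamp 2941 [ 0.4688925  -0.26864272  0.14821102] [0.59997401 0.29865077 0.17139867] 0.15886157002349613
((0.5575392842292786, 0.018490612506866455), (0.11611441522836685, 0.5757686495780945), 6.3118672370910645)
shield 186 [0.43387164 0.28387738 0.12072447] [0.47768344 0.42683429 0.21432219]
((0.4557434916496277, 0.3549962043762207), (0.016981061547994614, 0.14690713584423065), 12.443146705627441)
tab 50 [0.46102298 0.34191566 0.20816144] [0.45337589 0.32042786 0.19267546] [0.46991034 0.36457648 0.21432219]
((0.46086370944976807, 0.3430047929286957), (0.007780797779560089, 0.04538780450820923), 14.184996604919434)
stand 137 [0.45829463 0.3440476  0.04301119]
((0.45814815163612366, 0.35494616627693176), (0.029904667288064957, 0.14432230591773987), 13.880894660949707)
board 418 [ 0.4004736  -0.19263234  0.01540029] [0.54170748 0.0029498  0.04859153] 0.03602777180300275
((0.47631657123565674, -0.08516553044319153), (0.10110548138618469, 0.23090672492980957), 47.01869583129883)
328 388 213 257
scene table z 0.0008371518703144434
lamp 2158 [ 0.46258411 -0
[... 275 characters left out ...]
23836040497, 0.3562454581260681), (0.020064665004611015, 0.1559421271085739), 14.66867446899414)
tab 66 [0.46330324 0.33897789 0.20311918] [0.44834014 0.31993089 0.19009428] [0.47200997 0.36466123 0.2134612 ]
((0.46205151081085205, 0.3429591655731201), (0.013635553419589996, 0.04949747771024704), 16.882831573486328)
stand 134 [0.46472694 0.35607295 0.04331085]
((0.4631713330745697, 0.3634878396987915), (0.020802756771445274, 0.14982427656650543), 17.717140197753906)
board 619 [ 0.44139334 -0.19540771  0.01506357] [ 0.59995088 -0.00991251  0.04553087] 0.03978407413255929
((0.5136778950691223, -0.11612275242805481), (0.13805480301380157, 0.21054624021053314), 65.71949768066406)
253 303 215 255
```

```bash
python3 - <<'E'
from h import *
d=np.load("pics/top0_d.npy"); W=cloud("top",d)
k=(W[...,2]>.150)&(W[...,2]<.175)&(W[...,0]>.36)&(W[...,0]<.6)&(W[...,1]>-.35)&(W[...,1]<.3)
k=k.astype(np.uint8)
top=[];bot=[]
for u in range(276,418):
    c=np.where(k[180:225,u])[0]+180
    bot.append((u,c.max()+.5))
    if 292<=u<=400: top.append((u,c.min()-.5))
rows=[ (np.where(k[v,250:440])[0].min()+250-.5,np.where(k[v,250:440])[0].max()+250+.5,v) for v in range(195,208)]
print(rows[::3])
for nm,L in(("back",top),("front",bot)):
    L=np.array(L); p=np.polyfit(L[:,0],L[:,1],1); r=L[:,1]-np.polyval(p,L[:,0]); print(nm,p,r.std())
    a=ray("top",280,np.polyval(p,280),.16);b=ray("top",410,np.polyval(p,410),.16); print(a,b,"yaw deg",np.degrees(np.arctan2(-(a-b)[0],(a-b)[1])))
L=np.mean([r[0] for r in rows]);R=np.mean([r[1] for r in rows]); print(L,R,ray("top",L,201,.16),ray("top",R,204,.16))
# rails in grayscale
g=cv2.cvtColor(cv2.imread("pics/top0.png"),cv2.COLOR_BGR2GRAY)
for u in(300,340,380): print(u,g[170:232,u])
E
```

```text
[(np.float64(271.5), np.float64(419.5), 195), (np.float64(271.5), np.float64(419.5), 198), (np.float64(271.5), np.float64(419.5), 201), (np.float64(271.5), np.float64(419.5), 204), (np.float64(271.5), np.float64(419.5), 207)]
back [1.07496988e-02 1.89046659e+02] 0.2843752694917402
[0.60255926 0.14512657 0.16      ] [ 0.59277773 -0.24115633  0.16      ] yaw deg -1.4505458551385122
front [2.50025671e-02 2.03857737e+02] 0.31155906959157703
[0.54667589 0.14561827 0.16      ] [ 0.53140064 -0.23941984  0.16      ] yaw deg -2.2718494015112722
271.5 419.5 [0.57630576 0.17057101 0.16      ] [ 0.56098015 -0.26847776  0.16      ]
300 [118 115 114 113 112 113 116 115 115 115 114 109 170 186 107 147 178 180
 124 107 108  91  99 113 116 115 116 115 116 117 117 117 116 116 117 116
 115 114 116 115 116  87 174 185 182 183 182 182 181 124 150 181 165 141
 119 115 114 117 119 119 115 117]
340 [110 110 114 116 114 114 112 113 113 114 113  78 101 171 189 118 147 156
 155 153 106  91  79  95 110 114 115 114 113 114 115 115 115 115 114 115
 116 117 113 114 115 114  87 156 164 165 167 168 166 165 164 153 176 162
 141 115 110 110 112 113 114 116]
380 [113 116 117 116 115 116 115 116 113 111 111 114  79  99 164 185 119 101
 123 122 121  83  73  64  94 113 115 115 114 114 114 113 116 114 115 117
 118 118 117 117 118 118 118  91 124 134 134 137 136 137 137  92 142 178
 170 141 119 114 114 117 117 113]
```

```bash
python3 - <<'E'
import cv2,numpy as np
i=cv2.imread("pics/top0.png"); cv2.imwrite("pics/t2.png",cv2.resize(i[180:250,255:355],None,fx=8,fy=8,interpolation=cv2.INTER_NEAREST))
i=cv2.imread("pics/scene0.png"); cv2.imwrite("pics/s2.png",cv2.resize(i[130:220,310:410],None,fx=6.5,fy=6.5,interpolation=cv2.INTER_NEAREST))
E
```

```text
(no output)
```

View pics/t2.png

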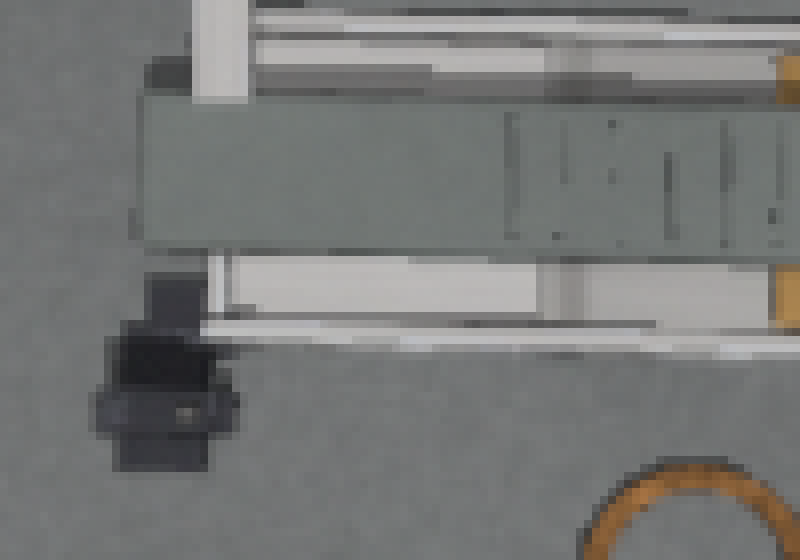

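View pics/s2.png

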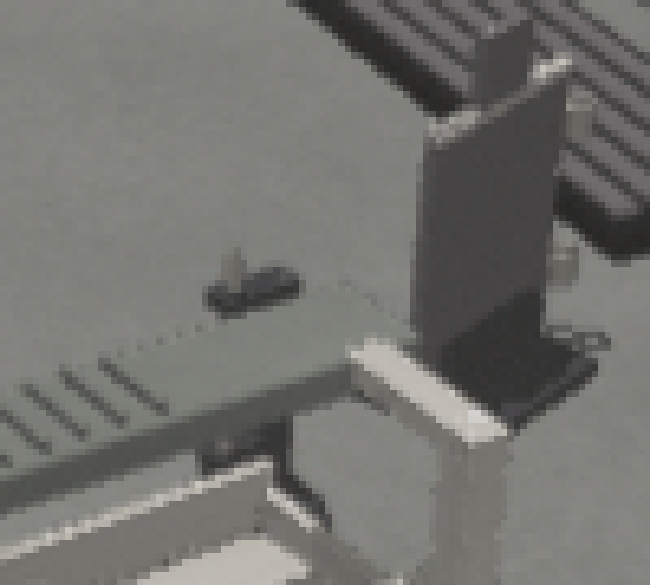

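```bash
python3 - <<'E'
from h import *
g=cv2.cvtColor(cv2.imread("pics/top0.png"),cv2.COLOR_BGR2GRAY).astype(float)
# outer rail edges: threshold crossing subpixel from outside
def cross(col,v0,step,th):
    v=v0
    while col[v+step]<th: v+=step
    a,b=col[v],col[v+step]; return v+step*(th-a)/(b-a)
B=[];F=[]
for u in range(295,390):
    B.append((u,cross(g[:,u],176,1,145)));F.append((u,cross(g[:,u],232,-1,145)))
for nm,L,z in(("back outer x=+66",B,.058),("front outer x=-66",F,.050)):
    L=np.array(L); p=np.polyfit(L[:,0],L[:,1],1); r=L[:,1]-np.polyval(p,L[:,0]); k=abs(r)<2*r.std(); p=np.polyfit(L[k,0],L[k,1],1);print(nm,p,r.std())
    a=ray("top",300,np.polyval(p,300),z);b=ray("top",385,np.polyval(p,385),z); print(a,b,"yaw",np.degrees(np.arctan2(-(a-b)[0],(a-b)[1])))
print("pin tip top view z.156", ray("top",278.5,231.5,.150))
# two view triangulation of pin tip
def tri(a,b):
    A=[];y=[]
    for n,(u,v) in(("top",a),("scene",b)):
        m=M[n]; R,t=m["R"],m["t"]; x=(u-m["cx"])/m["fx"];w=(v-m["cy"])/m["fy"]
        A+= [R[0]-x*R[2],R[1]-w*R[2]]; y+=[x*t[2]-t[0],w*t[2]-t[1]]
    s=np.linalg.lstsq(np.array(A),np.array(y),rcond=None); return s[0],s[1]
print(tri((278.5-.5,231.5-.5),(346,168.5)))
# board color edges at front row
p=cv2.imread("pics/top0.png").astype(int)
for v in (216,218,219): print(v,[tuple(p[v,u]) for u in (348,349,350,351,352,353)],[tuple(p[v,u]) for u in range(385,393)])
E
```

```text
back outer x=+66 [2.67508201e-02 1.73366673e+02] 0.15603943303819892
[0.64429175 0.08929086 0.058     ] [ 0.63305054 -0.18245381  0.058     ] yaw -2.368793010858931
front outer x=-66 [2.56825364e-02 2.14944285e+02] 0.29969294454319356
[0.51265543 0.09116309 0.05      ] [ 0.50169169 -0.18038111  0.05      ] yaw -2.3120929787925846
pin tip top view z.156 [0.48572508 0.15144788 0.15      ]
(array([0.48784197, 0.15352813, 0.15224957]), array([2.01822021e-06]))
216 [(np.int64(163), np.int64(165), np.int64(166)), (np.int64(163), np.int64(165), np.int64(166)), (np.int64(163), np.int64(165), np.int64(166)), (np.int64(93), np.int64(100), np.int64(105)), (np.int64(73), np.int64(118), np.int64(150)), (np.int64(79), np.int64(130), np.int64(166))] [(np.int64(78), np.int64(128), np.int64(165)), (np.int64(77), np.int64(128), np.int64(164)), (np.int64(78), np.int64(129), np.int64(165)), (np.int64(94), np.int64(134), np.int64(164)), (np.int64(147), np.int64(154), np.int64(162)), (np.int64(157), np.int64(159), np.int64(161)), (np.int64(157), np.int64(158), np.int64(160)), (np.int64(157), np.int64(158)
[... 631 characters left out ...]
.int64(157), np.int64(159), np.int64(161))]
219 [(np.int64(165), np.int64(167), np.int64(168)), (np.int64(166), np.int64(167), np.int64(168)), (np.int64(165), np.int64(167), np.int64(168)), (np.int64(96), np.int64(106), np.int64(115)), (np.int64(76), np.int64(122), np.int64(156)), (np.int64(81), np.int64(134), np.int64(171))] [(np.int64(79), np.int64(132), np.int64(170)), (np.int64(79), np.int64(132), np.int64(168)), (np.int64(78), np.int64(130), np.int64(167)), (np.int64(94), np.int64(136), np.int64(166)), (np.int64(147), np.int64(155), np.int64(163)), (np.int64(157), np.int64(158), np.int64(160)), (np.int64(157), np.int64(158), np.int64(160)), (np.int64(157), np.int64(158), np.int64(160))]
```

```bash
cat >> h.py <<'E'
from scipy.spatial.transform import Rotation as Ro
YAW=np.radians(-2.34); O=np.array([.5748,-.004,0])
RJ=Ro.from_euler('z',YAW).as_matrix()
def J(x,y,z): return O+RJ@np.array([x,y,z])/1000.
def toJ(P): return RJ.T@(np.asarray(P)-O)*1000
def att(a,yaw=0,s=1):
    # tool z = cos a * fwd - sin a * up ; tool x along s*left
    c,sn=np.cos(a),np.sin(a); z=np.array([c,0,-sn]); x=np.array([0,s,0.]); y=np.cross(z,x)
    return (Ro.from_matrix(RJ)*Ro.from_matrix(np.stack([x,y,z],1))).as_rotvec()
E
python3 - <<'E'
from h import *
print("board trail",toJ(ray("top",388.4,218,.040)),"lead",toJ(ray("top",351.2,218,.040)),toJ(ray("top",388.4,218,.028)))
print("endwall",toJ(ray("top",281,215,.038)), "pin",toJ([.48784197, 0.15352813, 0.15224957]),toJ(ray("top",278,231,.15)))
print("arm ends",toJ(ray("top",267,231,.13)),toJ(ray("top",285,231,.13)))
print("tool R\n",Ro.from_rotvec(robot.get_tool_rot()).as_matrix().round(2), robot.get_t())
for s in(1,-1):
  for a in (45,50):
    for y in(-270,-200,-100,0,20):
        q=robot.ik(J(-31,y,47),att(np.radians(a),s=s)); print(s,a,y,None if q is None else np.round(q,2))
E
```

```text
board trail [ -43.44809605 -191.24970782   40.        ] lead [-46.58285182 -71.43571148  40.        ] [ -43.09798581 -193.05845024   28.        ]
endwall [-42.78441509 154.99464717  38.        ] pin [-93.31729015 153.84633269 152.24957   ] [-93.90331635 153.21604923 150.        ]
arm ends [-94.87157214 188.14559068 130.        ] [-93.45499819 133.84486261 130.        ]
tool R
 [[ 0.39 -0.92 -0.  ]
 [-0.92 -0.39  0.  ]
 [-0.   -0.   -1.  ]] 0.1
1 45 -270 None
1 45 -200 None
1 45 -100 None
1 45 0 None
1 45 20 None
1 50 -270 None
1 50 -200 None
1 50 -100 None
1 50 0 None
1 50 20 None
-1 45 -270 [-0.78  0.    2.3   1.21  0.53 -0.16]
-1 45 -200 [-0.65 -0.08  2.38  1.23  0.44 -0.08]
-1 45 -100 None
-1 45 0 None
-1 45 20 None
-1 50 -270 [-0.75 -0.    2.26  0.98  0.53  0.07]
-1 50 -200 [-0.62 -0.08  2.34  0.95  0.45  0.2 ]
-1 50 -100 None
-1 50 0 None
-1 50 20 None
```

```bash
sed -i 's/^YAW=.*/YAW=np.radians(-2.34); O=np.array([.5755,-.0055,0])/' h.py; cat >> h.py <<'E'
def att2(a,az,s=-1,flip=False):
    a,az=np.radians(a),np.radians(az)
    c,sn=np.cos(a),np.sin(a); z=np.array([c*np.cos(az),c*np.sin(az),-sn]); x=s*np.array([-np.sin(az),np.cos(az),0.]); y=np.cross(z,x)
    return (Ro.from_matrix(RJ)*Ro.from_matrix(np.stack([x,y,z],1))).as_rotvec()
E
python3 - <<'E'
from h import *
for a in (42,46,50,55,60):
  print("tilt",a)
  for y in(-220,-150,-80,0,25):
    r=[]
    for az in range(-45,46,5):
      q=robot.ik(J(-31,y,47),att2(a,az))
      r.append("." if q is None else f"{az}:{q[3]:.1f}/{q[4]:.2f}")
    print(y," ".join(r))
E
```

```text
tilt 42
-220 . . . . . . . . -5:1.4/0.40 0:1.4/0.49 5:1.3/0.57 10:1.3/0.65 15:1.2/0.73 20:1.2/0.80 25:1.1/0.87 30:1.1/0.94 35:1.1/1.00 40:1.0/1.06 45:1.0/1.12
-150 . . . . . . . . . 0:1.4/0.38 5:1.4/0.47 10:1.3/0.55 15:1.3/0.64 20:1.2/0.72 25:1.2/0.79 30:1.2/0.86 35:1.1/0.93 40:1.1/0.99 45:1.0/1.05
-80 -45:-1.3/0.62 . . . . . . . . . 5:1.4/0.34 10:1.4/0.44 15:1.3/0.53 20:1.3/0.61 25:1.3/0.69 30:1.2/0.77 35:1.2/0.84 40:1.1/0.91 45:1.1/0.97
0 -45:-1.2/0.75 -40:-1.3/0.67 -35:-1.3/0.59 . . . . . . . . . 15:1.4/0.38 20:1.4/0.47 25:1.3/0.56 30:1.3/0.64 35:1.2/0.72 40:1.2/0.79 45:1.2/0.86
25 -45:-1.2/0.79 -40:-1.2/0.71 -35:-1.3/0.63 -30:-1.3/0.55 . . . . . . . . 15:1.4/0.32 20:1.4/0.42 25:1.3/0.51 30:1.3/0.60 35:1.3/0.68 40:1.2/0.75 45:1.2/0.83
tilt 46
-220 . . . . . . . . -5:1.2/0.39 0:1.2/0.47 5:1.2/0.55 10:1.1/0.63 15:1.1/0.70 20:1.1/0.77 25:1.0/0.84 30:1.0/0.91 35:1.0/0.97 40:0.9/1.03 45:0.9/1.09
-150 . . . . . . . . . 0:1.2/0.37 5:1.2/0.45 10:1.2/0.54 15:1.1/0.61 20:1.1/0.69 25:1.1/0.76 30:1.1/0.83 35:1.0/0.89 40:1.0/0.96 45:0.9/1.02
-80 . . . . . . . . . . 5:1.1/0.34 10:1.2/0.43 15:1.
[... 2639 characters left out ...]
6/0.63 -40:-0.6/0.58 -35:-0.5/0.53 -30:-0.4/0.49 -25:-0.3/0.46 -20:-0.2/0.44 -15:-0.1/0.42 -10:0.1/0.42 -5:0.2/0.44 0:0.3/0.46 5:0.4/0.49 10:0.5/0.53 15:0.6/0.58 20:0.6/0.62 25:0.6/0.67 30:0.7/0.72 35:0.7/0.77 40:0.7/0.82 45:0.7/0.87
0 . -40:-0.6/0.66 -35:-0.6/0.61 -30:-0.6/0.57 -25:-0.5/0.52 -20:-0.4/0.48 -15:-0.3/0.45 -10:-0.2/0.43 -5:-0.0/0.42 0:0.1/0.43 5:0.2/0.44 10:0.4/0.47 15:0.4/0.51 20:0.5/0.55 25:0.6/0.59 30:0.6/0.64 35:0.6/0.69 40:0.7/0.74 45:0.7/0.79
25 . -40:-0.6/0.69 -35:-0.6/0.64 -30:-0.6/0.59 -25:-0.5/0.54 -20:-0.4/0.50 -15:-0.4/0.47 -10:-0.2/0.44 -5:-0.1/0.43 0:0.0/0.42 5:0.2/0.43 10:0.3/0.45 15:0.4/0.49 20:0.5/0.52 25:0.5/0.57 30:0.6/0.61 35:0.6/0.66 40:0.7/0.71 45:0.7/0.76
```

```bash
cat >> h.py <<'E'
A=att2(54,12)
Z=np.array([.575,.122,-.809])
E
python3 - <<'E'
from h import *
print("cup",ray("top",463,247,.1),"tape",ray("top",341,252,.024))
for P in [(-127,-253,175),(-37.6,-230,46),(-37.6,-100,46),(-37.6,9,49)]:
    q=robot.ik(J(*P),A); print(P,J(*P).round(3),None if q is None else np.round(q,2))
robot.gripper_close()
robot.move_pose(J(-127,-253,175),A)
print(robot.get_t(),robot.get_tcp_pos(),robot.get_grip_width(),robot.get_ft_force())
p,d=robot.camera("scene"); cv2.imwrite("pics/s3.png",cv2.cvtColor(p,cv2.COLOR_RGB2BGR))
E
```

```text
cup [ 0.42960685 -0.4117584   0.1       ] tape [ 0.41619132 -0.03943547  0.024     ]
(-127, -253, 175) [ 0.438 -0.253  0.175] [-0.91 -0.38  2.3   0.66  1.    0.18]
(-37.6, -230, 46) [ 0.529 -0.234  0.046] [-0.73 -0.01  2.25  0.84  0.66  0.05]
(-37.6, -100, 46) [ 0.534 -0.104  0.046] [-0.47 -0.14  2.37  0.78  0.52  0.32]
(-37.6, 9, 49) [0.538 0.005 0.049] [-0.2  -0.19  2.4   0.58  0.39  0.72]
2.3167 [ 0.4386485  -0.25418828  0.17602654] 0.0002737148868608502 [-0.12828921 -0.16835271 -0.16164018]
```

View pics/s3.png

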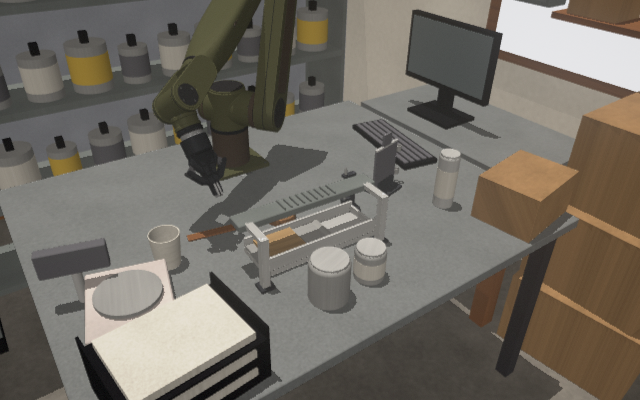

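```bash
python3 - <<'E'
from h import *
robot.movel(J(-37.6,-230,46),vel=.12)
print(robot.get_t(),toJ(robot.get_tcp_pos()).round(1),robot.get_ft_force().round(2))
for n in("scene","top"):
    p,d=robot.camera(n); b=cv2.cvtColor(p,cv2.COLOR_RGB2BGR); c=b[160:310,180:400] if n=="scene" else b[160:300,260:460]
    cv2.imwrite(f"pics/{n}4.png",cv2.resize(c,None,fx=3.5,fy=3.5,interpolation=cv2.INTER_CUBIC))
E
```

```text
3.8417 [ -37.4 -230.4   46.6] [-0.02 -0.27  0.09]
```

View pics/scene4.png

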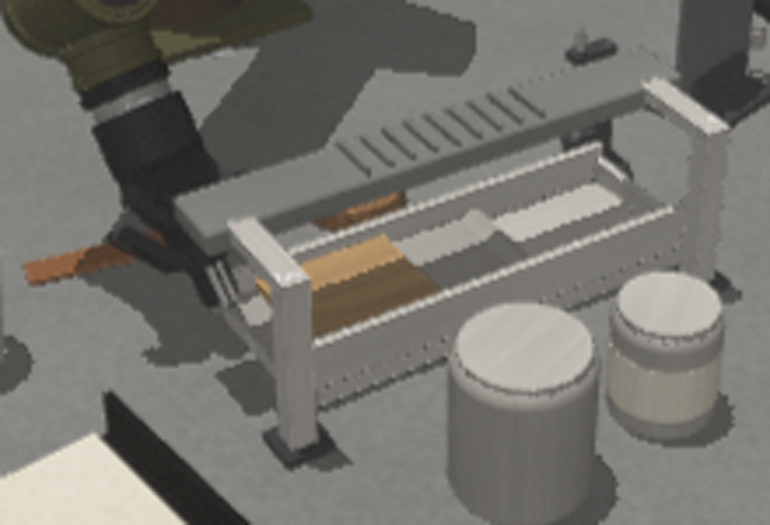

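View pics/top4.png

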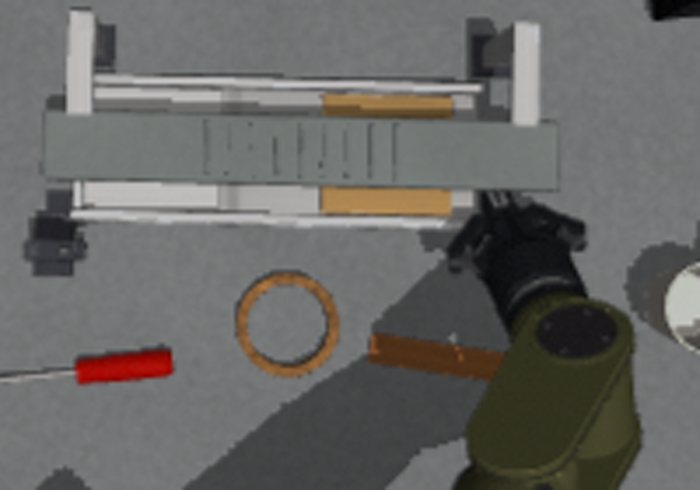

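```bash
python3 - <<'E'
from h import *
def f(): return (RJ.T@robot.get_ft_force()).round(1)
for y in (-215,-208,-202,-196,-190,-180):
    robot.movel(J(-37.6,y,46),vel=.06); print(y,round(robot.get_t(),2),toJ(robot.get_tcp_pos()).round(1),f(),flush=True)
    if abs(f()).max()>25: break
E
```

```text
-215 4.34 [ -37.7 -214.4   46. ] [ 0.2 -0.3  0.2]
-208 4.61 [ -37.7 -207.6   45.9] [ 1.1  0.2 -0.5]
-202 4.86 [ -37.7 -201.6   45.8] [0.2 1.  0.1]
-196 5.11 [ -37.5 -195.8   46.2] [-0.9 -0.7  0.2]
-190 5.36 [ -37.5 -189.8   46.2] [-0.  -0.3  0.8]
-180 5.67 [ -37.7 -179.4   45.9] [-0.7 -0.2  0.9]
```

```bash
cat >> h.py <<'E'
def snap(tag):
    for n in("scene","top"):
        p,d=robot.camera(n); np.save(f"pics/{n}{tag}.npy",p); np.save(f"pics/{n}{tag}_d.npy",d); b=cv2.cvtColor(p,cv2.COLOR_RGB2BGR); c=b[160:280,220:400] if n=="scene" else b[170:240,260:420]
        cv2.imwrite(f"pics/{n}{tag}.png",cv2.resize(c,None,fx=4,fy=4,interpolation=cv2.INTER_CUBIC))
E
python3 - <<'E'
from h import *
snap("5")
a=cv2.imread("pics/top5.png");b=cv2.imread("pics/scene5.png")
w=max(a.shape[1],b.shape[1])
cv2.imwrite("pics/c5.png",cv2.resize(np.vstack([cv2.copyMakeBorder(x,0,0,0,w-x.shape[1],0) for x in(a,b)]),None,fx=.78,fy=.78))
E
```

```text
(no output)
```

View pics/c5.png

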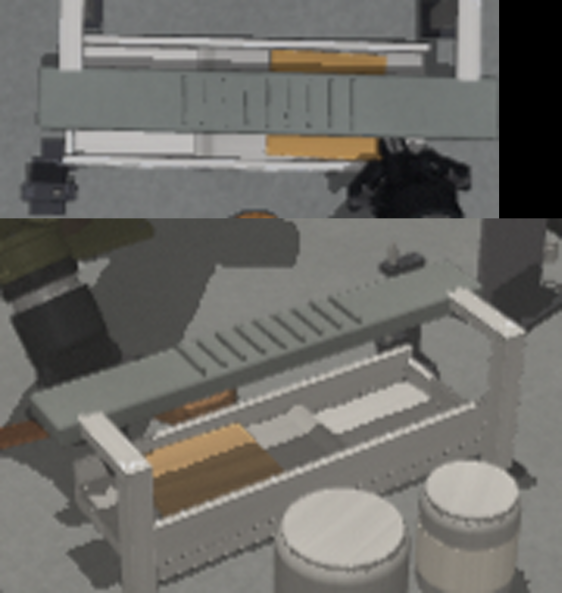

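```bash
python3 - <<'E'
from h import *
def f(): return (RJ.T@robot.get_ft_force()).round(1)
for y,z,v in ((-130,46,.09),(-115,46,.05),(-95,46,.05),(-75,46.5,.05),(-60,47,.05)):
    robot.movel(J(-37.6,y,z),vel=v); print(y,round(robot.get_t(),2),toJ(robot.get_tcp_pos()).round(1),f(),flush=True)
    if abs(f()).max()>25: break
snap("6")
a=cv2.imread("pics/top6.png");b=cv2.imread("pics/scene6.png")
w=max(a.shape[1],b.shape[1])
cv2.imwrite("pics/c6.png",cv2.resize(np.vstack([cv2.copyMakeBorder(x,0,0,0,w-x.shape[1],0) for x in(a,b)]),None,fx=.78,fy=.78))
E
```

```text
-130 6.48 [ -37.6 -129.7   45.9] [ 0.3  0.2 -0. ]
-115 6.93 [ -37.7 -114.6   45.9] [-0.   0.   1.6]
-95 7.48 [-37.7 -94.4  45.9] [-0.1  0.3 -0.3]
-75 8.03 [-37.6 -74.5  46.5] [ 0.  -0.3  0. ]
-60 8.48 [-37.6 -59.7  47. ] [-0.2 -0.6  0.6]
```

View pics/c6.png

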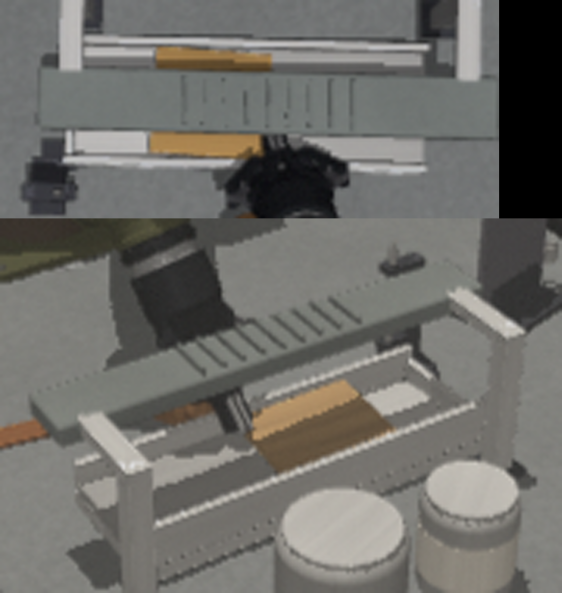

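```bash
python3 - <<'E'
from h import *
def f(): return (RJ.T@robot.get_ft_force()).round(1)
for y,z,v in ((-45,48,.05),(-20,49,.05),(0,49.5,.05),(8,49.5,.04)):
    robot.movel(J(-37.6,y,z),vel=v); print(y,round(robot.get_t(),2),toJ(robot.get_tcp_pos()).round(1),f(),flush=True)
    if abs(f()).max()>25: break
snap("7")
a=cv2.imread("pics/top7.png");b=cv2.imread("pics/scene7.png")
w=max(a.shape[1],b.shape[1])
cv2.imwrite("pics/c7.png",cv2.resize(np.vstack([cv2.copyMakeBorder(x,0,0,0,w-x.shape[1],0) for x in(a,b)]),None,fx=.78,fy=.78))
E
```

```text
-45 9.03 [-37.6 -44.8  48. ] [-0.5  0.   0.9]
-20 9.68 [-37.5 -19.9  49.2] [0.7 0.5 1.1]
0 10.23 [-37.    0.1  50.3] [-0.8 -0.5  5.2]
8 10.58 [-37.8   8.2  49.3] [-0.  -0.5  2.8]
```

View pics/c7.png

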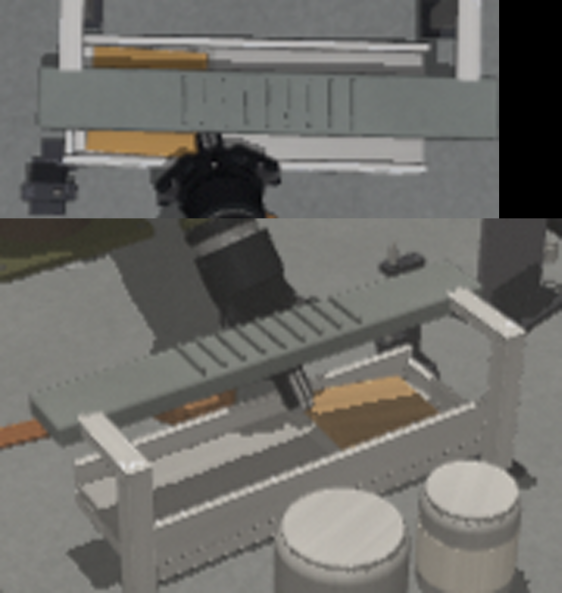

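```bash
cat >> h.py <<'E'
def board(tag):
    W=cloud("top",np.load(f"pics/top{tag}_d.npy")); p=np.load(f"pics/top{tag}.npy"); hsv=cv2.cvtColor(p,cv2.COLOR_RGB2HSV)
    k=(hsv[...,0]>10)&(hsv[...,0]<25)&(hsv[...,1]>90)&(W[...,2]>.005)&(W[...,2]<.09)
    P=(W[k]-O)@RJ*1000; P=P[(abs(P[:,0])<56)&(P[:,1]>-200)]
    for s in(1,-1):
        Q=P[P[:,0]*s>0]; Q=Q[np.argsort(Q[:,1])]
        print(tag,"side",s,"n",len(Q),"y",Q[0,1].round(1),Q[-1,1].round(1),"z tail/mid/nose",[np.median(Q[(Q[:,1]>a)&(Q[:,1]<b),2]).round(1) for a,b in((20,50),(60,100),(110,145))])
E
python3 - <<'E'
from h import *
board("7")
def f(): return (RJ.T@robot.get_ft_force()).round(1)
for y in (11,14,16):
    robot.movel(J(-37.6,y,50),vel=.04); print(y,round(robot.get_t(),2),toJ(robot.get_tcp_pos()).round(1),f(),flush=True)
    if abs(f()).max()>25: break
    snap("8"); board("8")
a=cv2.imread("pics/top8.png");b=cv2.imread("pics/scene8.png")
w=max(a.shape[1],b.shape[1])
cv2.imwrite("pics/c8.png",cv2.resize(np.vstack([cv2.copyMakeBorder(x,0,0,0,w-x.shape[1],0) for x in(a,b)]),None,fx=.78,fy=.78))
E
```

```text
7 side 1 n 214 y 16.6 131.1 z tail/mid/nose [np.float64(42.6), np.float64(34.8), np.float64(28.4)]
7 side -1 n 250 y 21.3 135.0 z tail/mid/nose [np.float64(41.7), np.float64(35.1), np.float64(29.3)]
11 10.93 [-38.1  11.2  49.4] [ 0.9 -0.6 -0.7]
8 side 1 n 213 y 16.7 134.3 z tail/mid/nose [np.float64(41.2), np.float64(35.9), np.float64(29.2)]
8 side -1 n 250 y 24.3 138.3 z tail/mid/nose [np.float64(40.5), np.float64(35.6), np.float64(28.6)]
14 11.28 [-37.9  14.2  49.6] [-0.  -0.8  0.2]
8 side 1 n 211 y 20.0 137.3 z tail/mid/nose [np.float64(40.8), np.float64(35.1), np.float64(30.1)]
8 side -1 n 253 y 27.5 141.5 z tail/mid/nose [np.float64(41.4), np.float64(35.0), np.float64(28.5)]
16 11.63 [-37.7  16.1  49.9] [-0.3 -0.5 -0.4]
8 side 1 n 209 y 23.1 137.9 z tail/mid/nose [np.float64(41.6), np.float64(34.9), np.float64(29.7)]
8 side -1 n 249 y 30.6 144.4 z tail/mid/nose [np.float64(40.8), np.float64(35.9), np.float64(30.0)]
```

View pics/c8.png

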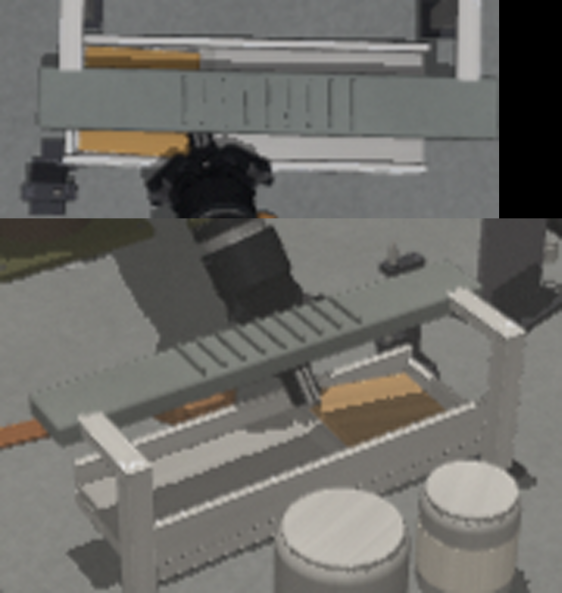

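```bash
python3 - <<'E'
from h import *
def f(): return (RJ.T@robot.get_ft_force()).round(1)
for y in (18,20,21.5):
    robot.movel(J(-37.6,y,50),vel=.04); print(y,round(robot.get_t(),2),toJ(robot.get_tcp_pos()).round(1),f(),flush=True)
    if abs(f()).max()>25: break
    snap("9"); board("9")
E
```

```text
18 11.98 [-37.6  18.1  50. ] [-0.7 -1.2  0.1]
9 side 1 n 212 y 23.3 140.9 z tail/mid/nose [np.float64(40.7), np.float64(35.9), np.float64(29.4)]
9 side -1 n 251 y 33.6 144.7 z tail/mid/nose [np.float64(41.5), np.float64(35.8), np.float64(29.6)]
20 12.33 [-37.6  20.2  50. ] [-0.3  0.5  0.1]
9 side 1 n 203 y 26.2 140.9 z tail/mid/nose [np.float64(27.2), np.float64(27.1), np.float64(26.2)]
9 side -1 n 249 y 33.7 148.0 z tail/mid/nose [np.float64(27.3), np.float64(26.3), np.float64(27.5)]
21.5 12.68 [-37.6  21.6  50. ] [-0.3  0.4 -0.5]
9 side 1 n 197 y 26.2 141.4 z tail/mid/nose [np.float64(26.5), np.float64(26.6), np.float64(25.6)]
9 side -1 n 248 y 33.8 147.9 z tail/mid/nose [np.float64(29.4), np.float64(27.1), np.float64(27.4)]
```

View pics/scene9.png

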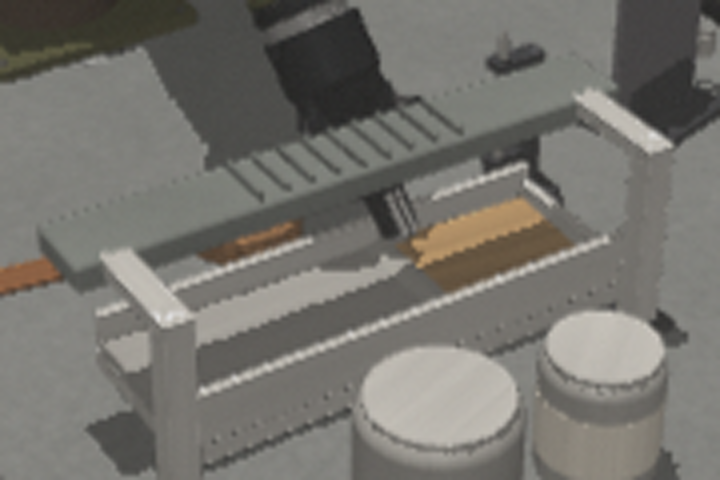

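```bash
python3 - <<'E'
from h import *
P=toJ(robot.get_tcp_pos())
robot.movel(J(P[0]-85,P[1]-16,P[2]+122),vel=.2)
print(robot.get_t(),toJ(robot.get_tcp_pos()).round(1),robot.get_ft_force().round(1))
snap("10"); board("10")
i=cv2.imread("pics/top0.png"); cv2.imwrite("pics/t3.png",cv2.resize(i[215:265,180:250],None,fx=11,fy=11,interpolation=cv2.INTER_NEAREST))
i=cv2.imread("pics/scene0.png"); cv2.imwrite("pics/s4.png",cv2.resize(i[128:200,360:410],None,fx=8,fy=8,interpolation=cv2.INTER_NEAREST))
E
```

```text
13.6833 [-122.8    5.6  171.1] [ 0.5 -0.  -0.9]
10 side 1 n 199 y 26.2 140.8 z tail/mid/nose [np.float64(26.7), np.float64(27.0), np.float64(26.4)]
10 side -1 n 264 y 30.4 148.1 z tail/mid/nose [np.float64(27.2), np.float64(27.3), np.float64(26.7)]
```

View pics/t3.png

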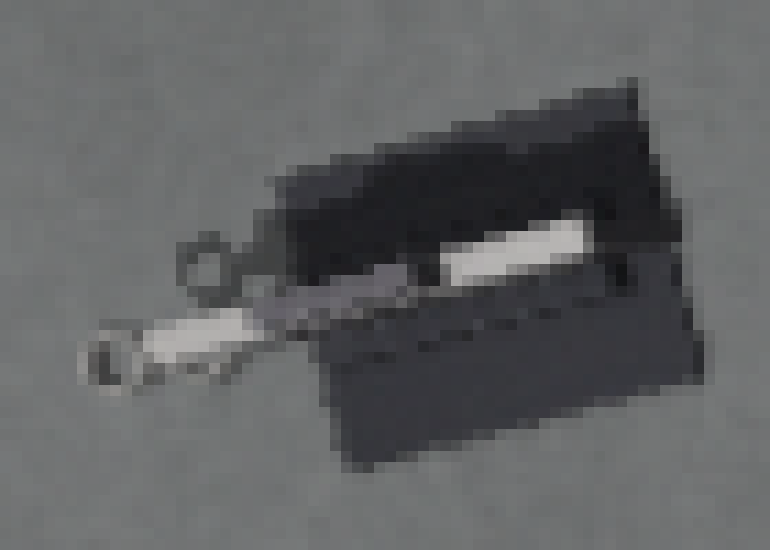

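View pics/s4.png

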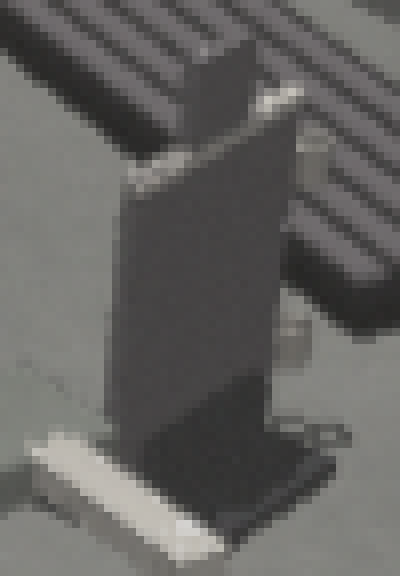

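View pics/scene10.png

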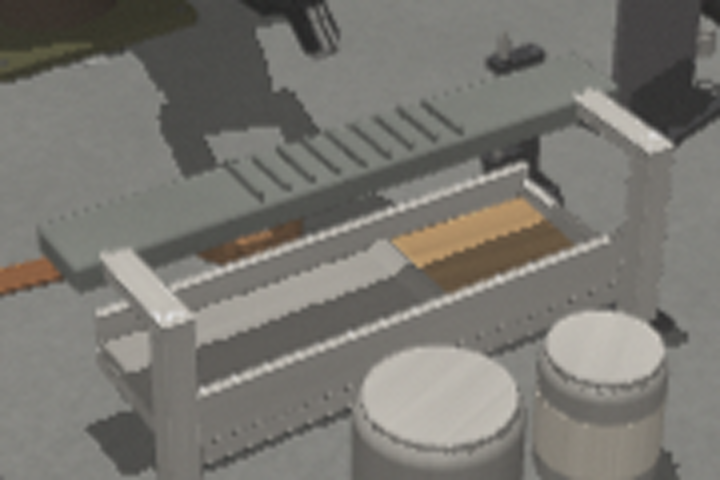

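```bash
python3 - <<'E'
from h import *
c=lambda x,y,z: ray("top",x/11+180-.5,y/11+215-.5,z)
a=c(160,349,.170);b=c(585,240,.170); d=(a-b)[:2]; print(a,b,"yaw",np.degrees(np.arctan2(-d[0],d[1])))
le=c(141,355,.170);re=c(594,238,.170); print("ends",le,re,"mid",(le+re)/2,np.linalg.norm(le-re))
print("tab",c(335,292,.211),"ends",c(250,312,.211),c(416,275,.211))
print("kn up",c(118,360,.140),"kn lo",c(207,268,.050))
# stand base corners z .010
cs=[c(632,80,.01),c(280,175,.01),c(345,472,.01),c(704,382,.01)]
for k in cs: print(k)
# white-pixel PCA of leaf top edge
p=np.load("pics/top0.npy"); sub=p[215:265,180:250].astype(int); g=sub.mean(2)
v,u=np.where(g>150); print(len(u)); L=np.array([ray("top",uu+180,vv+215,.170)[:2] for uu,vv in zip(u,v)])
k=L[:,1]<.402; L=L[k]; w,V=np.linalg.eigh(np.cov(L.T)); e=V[:,1]*np.sign(V[1,1]); print("PCA yaw",np.degrees(np.arctan2(-e[0],e[1])),L.mean(0), (L-L.mean(0)).dot(e).min(),(L-L.mean(0)).dot(e).max())
E
```

```text
[0.44647525 0.3969493  0.17      ] [0.47368406 0.28399549 0.17      ] yaw 13.543634974561922
ends [0.44496287 0.40198874 0.17      ] [0.47417944 0.28159951 0.17      ] mid [0.45957115 0.34179412 0.17      ] 0.12388370756519616
tab [0.46173926 0.34088238 0.211     ] ends [0.45692567 0.36278153 0.211     ] [0.46579979 0.32000057 0.211     ]
kn up [0.44272202 0.41639451 0.14      ] kn lo [0.46583144 0.41567256 0.05      ]
[0.51920024 0.29955905 0.01      ]
[0.49247509 0.4044174  0.01      ]
[0.40428084 0.38493317 0.01      ]
[0.42926069 0.27839053 0.01      ]
63
PCA yaw 14.075260069001919 [0.46200124 0.33872556] -0.05494148574812768 0.06304502888486925
```

```bash
cat >> h.py <<'E'
def down(yawdeg,s=1):
    y=np.radians(yawdeg); x=s*np.array([np.cos(y),np.sin(y),0]); z=np.array([0,0,-1.]); return Ro.from_matrix(np.stack([x,np.cross(z,x),z],1)).as_rotvec()
E
python3 - <<'E'
from h import *
for s in(1,-1):
    for P,y in (((.461,.341,.31),13.8),((.461,.341,.186),13.8),((.461,.341,.25),13.8),(J(-180,77,235),-2.34),(J(-95,77,235),-2.34),(J(-95,77,190),-2.34)):
        q=robot.ik(P,down(y,s)); print(s,np.round(P,3),None if q is None else np.round(q,2))
print(robot.get_joints().round(2))
E
```

```text
1 [0.461 0.341 0.31 ] [ 0.54 -0.08  1.74 -0.    1.48  0.3 ]
1 [0.461 0.341 0.186] [ 0.54 -0.    1.88 -0.    1.27  0.3 ]
1 [0.461 0.341 0.25 ] [ 0.54 -0.05  1.81 -0.    1.38  0.3 ]
1 [0.399 0.079 0.235] [ 0.06 -0.45  2.16 -0.    1.43  0.1 ]
1 [0.484 0.075 0.235] [ 0.04 -0.24  2.   -0.    1.38  0.09]
1 [0.484 0.075 0.19 ] [ 0.04 -0.2   2.05 -0.    1.29  0.09]
-1 [0.461 0.341 0.31 ] [ 0.54 -0.08  1.74  0.    1.48 -2.84]
-1 [0.461 0.341 0.186] [ 0.54 -0.    1.88  0.    1.27 -2.84]
-1 [0.461 0.341 0.25 ] [ 0.54 -0.05  1.81  0.    1.38 -2.84]
-1 [0.399 0.079 0.235] None
-1 [0.484 0.075 0.235] None
-1 [0.484 0.075 0.19 ] None
[-0.25 -0.7   2.5   0.34  0.79  0.98]
```

```bash
python3 - <<'E'
from h import *
p=robot.get_tcp_pos(); robot.movel(p+np.array([0,0,.10]),vel=.25)
robot.move_pose([.461,.341,.29],down(13.8))
robot.ungrasp()
robot.movel([.461,.341,.186],vel=.12)
print(robot.get_t(),robot.get_tcp_pos(),robot.get_ft_force().round(1),robot.get_grip_width())
snap("11")
for n,(a,b,c,d) in (("scene",(90,210,340,440)),("top",(190,290,150,280))):
    i=cv2.cvtColor(np.load(f"pics/{n}11.npy"),cv2.COLOR_RGB2BGR); cv2.imwrite(f"pics/{n}11b.png",cv2.resize(i[a:b,c:d],None,fx=5,fy=5,interpolation=cv2.INTER_CUBIC))
E
```

```text
17.4 [0.46157852 0.34134889 0.18707004] [-0.  -0.  -0.7] 0.9979430616090036
```

View pics/scene11b.png

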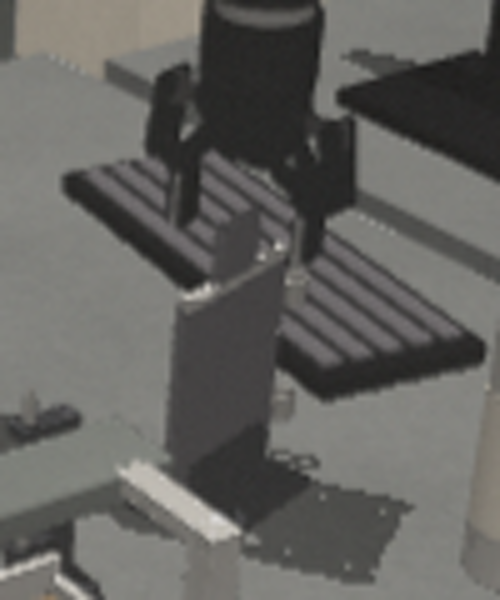

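View pics/top11b.png

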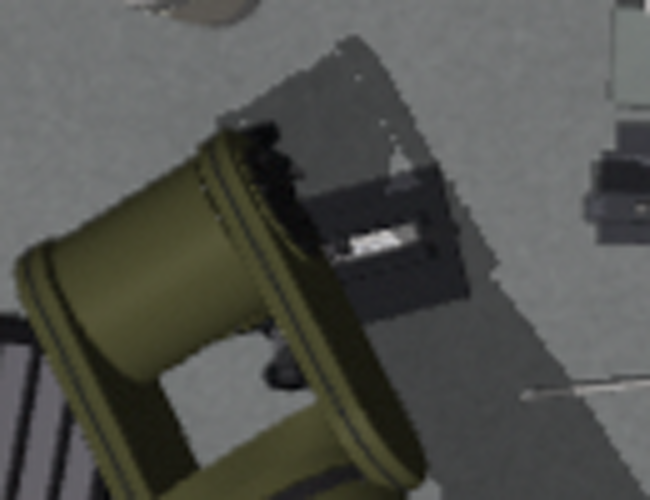

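```bash
python3 - <<'E'
from h import *
robot.gripper_close()
print(robot.get_t(),robot.get_tcp_pos(),robot.get_ft_force().round(1),robot.get_grip_width(),robot.get_moment().round(2))
p=robot.get_tcp_pos(); robot.movel([.461,.341,.200],vel=.05)
print(robot.get_t(),robot.get_ft_force().round(1),robot.get_grip_width(),robot.get_moment().round(2))
robot.movel([.461,.341,.265],vel=.12)
print(robot.get_t(),robot.get_tcp_pos(),robot.get_ft_force().round(1),robot.get_grip_width(),robot.get_moment().round(2))
snap("12")
for n,(a,b,c,d) in (("scene",(80,210,330,440)),):
    i=cv2.cvtColor(np.load(f"pics/{n}12.npy"),cv2.COLOR_RGB2BGR); cv2.imwrite(f"pics/{n}12b.png",cv2.resize(i[a:b,c:d],None,fx=4.5,fy=4.5,interpolation=cv2.INTER_CUBIC))
E
```

```text
18.1917 [0.46063062 0.34091504 0.18609909] [-1.8 -0.4  1.8] 0.08720797910438043 [-0.21  0.62  0.09]
18.625 [-2.1 -0.8 -1.3] 0.08214453542344481 [-0.16  0.59  0.09]
19.3167 [0.46085603 0.3408401  0.26437246] [-0.2 -0.3 -2.6] 0.08183006870121513 [ 0.03  0.01 -0.03]
```

View pics/scene12b.png

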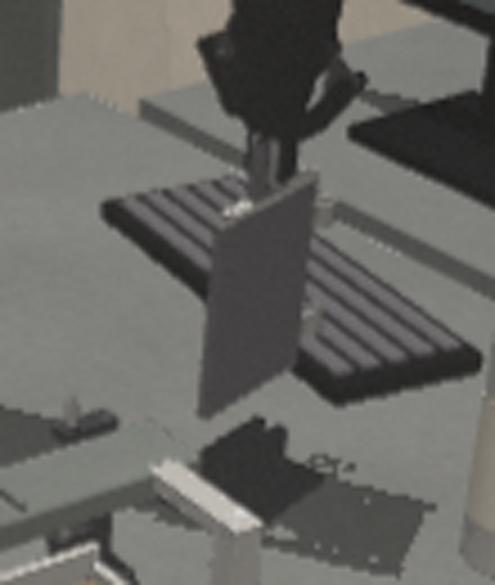

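```bash
python3 - <<'E'
from h import *
robot.movel([.39,.30,.265],vel=.2)
robot.movel(J(-170,77,240),down(-2.34),vel=.2)
print(robot.get_t(),toJ(robot.get_tcp_pos()).round(1),robot.get_ft_force().round(1),robot.get_moment().round(2))
robot.movel(J(-140,77,236),vel=.1)
print(robot.get_t(),toJ(robot.get_tcp_pos()).round(1),robot.get_ft_force().round(1),robot.get_moment().round(2))
snap("13")
for n,(a,b,c,d) in (("scene",(100,240,290,400)),("top",(170,290,240,360))):
    i=cv2.cvtColor(np.load(f"pics/{n}13.npy"),cv2.COLOR_RGB2BGR); cv2.imwrite(f"pics/{n}13b.png",cv2.resize(i[a:b,c:d],None,fx=4.9,fy=4.9,interpolation=cv2.INTER_CUBIC)[:600])
E
```

```text
21.2417 [-169.9   77.4  240.1] [-0.5 -1.1 -3.1] [ 0.01 -0.01  0.03]
21.6917 [-140.3   77.5  235.8] [-0.8 -0.3 -3.8] [-0.01  0.03 -0.07]
```

View pics/scene13b.png

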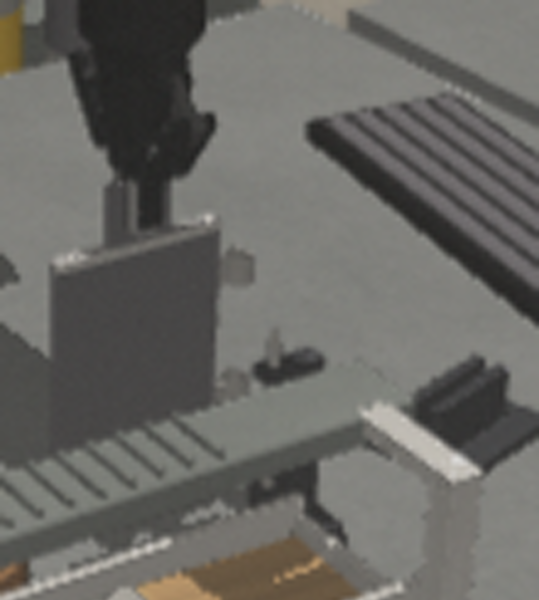

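View pics/top13b.png

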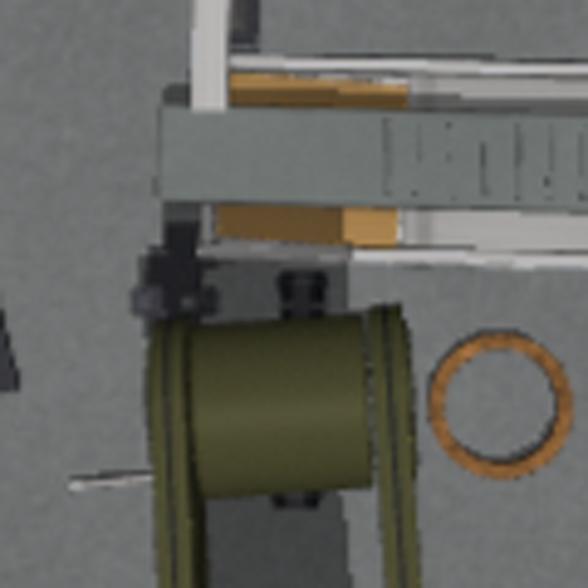

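```bash
python3 - <<'E'
from h import *
T=toJ(robot.get_tcp_pos()); Rt=Ro.from_rotvec(robot.get_tool_rot()); print(T.round(2),"yaw",np.degrees(np.arctan2(Rt.as_matrix()[1,0],Rt.as_matrix()[0,0])))
i=cv2.cvtColor(np.load("pics/scene13.npy"),cv2.COLOR_RGB2BGR)
x0,y0,S=325,145,14
c=cv2.resize(i[y0:y0+42,x0:x0+50],None,fx=S,fy=S,interpolation=cv2.INTER_NEAREST)
def mark(P,col):
    u,v=proj("scene",J(*P)); cv2.drawMarker(c,(int((u-x0+.5)*S),int((v-y0+.5)*S)),col,0,14,1); return round(u,1),round(v,1)
print("pin foot/tip",mark((-95,155,130),(0,0,255)),mark((-95,155,156),(0,0,255)))
for z0 in (110,20): print("kn bot/top",mark((T[0],T[1]+78,T[2]-176+z0),(0,255,0)),mark((T[0],T[1]+78,T[2]-176+z0+20),(0,255,0)))
print("leaf top corner",mark((T[0],T[1]+60,T[2]-16),(255,255,0)))
cv2.imwrite("pics/z13.png",c)
E
```

```text
[-140.44   77.29  235.93] yaw -2.3040485444894343
pin foot/tip (np.float64(345.1), np.float64(174.7)) (np.float64(345.5), np.float64(167.3))
kn bot/top (np.float64(337.3), np.float64(157.3)) (np.float64(337.6), np.float64(151.6))
kn bot/top (np.float64(336.3), np.float64(182.1)) (np.float64(336.5), np.float64(176.8))
leaf top corner (np.float64(333.1), np.float64(144.3))
```

View pics/z13.png

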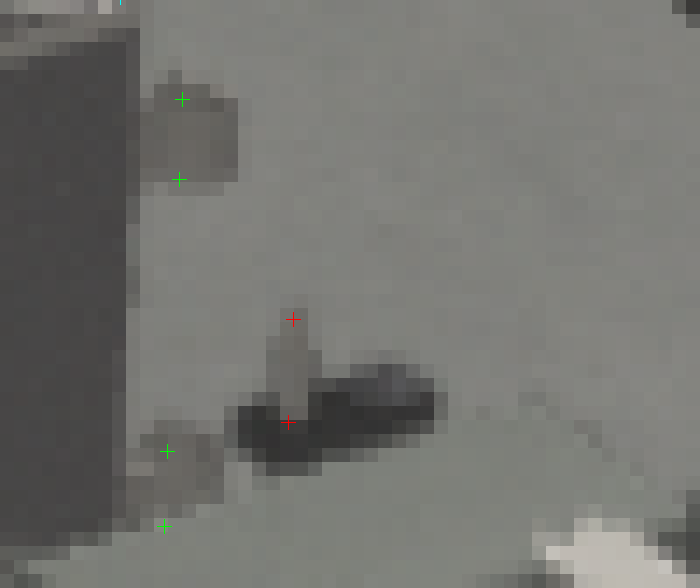

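```bash
python3 - <<'E'
from h import *
g=np.load("pics/scene13.npy").astype(float).mean(2).round(0).astype(int)
print("cols",list(range(330,346)))
for v in range(149,161): print(v,g[v,330:346])
print("lower");
for v in range(172,184): print(v,g[v,330:346])
print("pin cols 340-352")
for v in range(165,176): print(v,g[v,340:353])
print("leaf left edge")
for v in (156,160,165,170): print(v,g[v,294:308])
for P in [(-60,4),(-60,-4),(60,4),(60,-4)]:
    for z in (150,100): print(P,z,np.round(proj("scene",J(-140.44+P[1],77.29+P[0],59.9+z)),2))
E
```

```text
cols [330, 331, 332, 333, 334, 335, 336, 337, 338, 339, 340, 341, 342, 343, 344, 345]
149 [ 71  71  70  70  81 122 126 123 130 130 127 129 129 129 129 128]
150 [ 71  70  71  71  83 125 120 104 127 125 125 129 127 128 129 130]
151 [ 69  72  71  71  83 120  96  92  99  97 118 129 128 127 129 128]
152 [ 70  68  70  71  82 104  95  94  95  92  87  99 124 128 129 129]
153 [ 70  69  70  73  77  93  96  99 101 100  98  95 123 128 129 128]
154 [ 69  71  70  70  78  96  95  99 100 100  97  96 126 129 129 128]
155 [ 70  70  71  70  81  96  97 100 102 100  95  94 125 128 127 128]
156 [ 69  72  70  71  79  96  97 101 103 100  96  93 125 130 129 128]
157 [ 70  70  72  70  80 101 103 103 103 101  99 102 126 130 131 128]
158 [ 70  69  71  70  82 113 123 115 115 114 116 128 129 129 128 127]
159 [ 71  71  71  71  92 125 128 129 127 130 130 130 130 129 128 127]
160 [ 70  71  69  70  94 125 128 127 129 131 130 128 128 129 127 127]
lower
172 [ 71  70  70  77 122 127 127 126 125 127 129 127 126 121 103 104]
173 [ 72  70  71  83 120 125 125 127 126 127 126 123 115  92  82 103]
174 [ 72  71  71  83 121 125
[... 1121 characters left out ...]
04 100  79  78  68  68  70  76]
173 [126 123 115  92  82 103 101  60  49  51  63  67  71]
174 [127 104  63  52  61  94  95  58  51  52  49  52  54]
175 [121  90  56  51  51  58  59  49  52  53  52  51  52]
leaf left edge
156 [120 126 128 126 127 126  90  80  69  69  70  71  70  72]
160 [126 126 126 127 127 126  91  72  69  69  70  70  68  71]
165 [125 127 127 127 127 126  90  73  70  71  70  71  69  69]
170 [ 77  75 115 119 127 127  91  73  71  72  70  70  72  71]
(-60, 4) 150 [300.16 157.19]
(-60, 4) 100 [300.17 171.95]
(-60, -4) 150 [298.75 156.1 ]
(-60, -4) 100 [298.79 170.83]
(60, 4) 150 [333.71 147.72]
(60, 4) 100 [333.17 162.12]
(60, -4) 150 [332.24 146.7 ]
(60, -4) 100 [331.72 161.07]
```

```bash
python3 - <<'E'
from h import *
g=np.load("pics/top0.npy").astype(float).mean(2).round(0).astype(int)
print("top pin");
for v in range(226,240): print(v,g[v,265:288])
print("top kn cols 185..202")
for v in range(241,253): print(v,g[v,185:203])
g=np.load("pics/scene0.npy").astype(float).mean(2).round(0).astype(int)
print("scene kn up cols 393..406")
for v in range(141,154): print(v,g[v,393:407])
print("scene kn lo")
for v in range(163,178): print(v,g[v,390:404])
y=np.radians(13.8); R=Ro.from_euler('z',y).as_matrix(); S=np.array([.4610,.3413,.010])
for z in(.110,.130,.02,.04): print("pred scene",np.round(proj("scene",S+R@np.array([0,.078,z])),2),"top",np.round(proj("top",S+R@np.array([0,.078,z])),2))
print("pin pred top",proj("top",J(-95,155,156)),proj("top",J(-95,155,130)))
E
```

```text
top pin
226 [114 116 117  83  55  37  33  33  34  34  32  33  33  33  34  29  48  75
  80 109 115 113 113]
227 [113 114 115  83  55  37  34  32  32  33  34  35  34  34  32  29  59  69
  70 107 115 113 112]
228 [113 113  94  74  60  49  48  47  45  43  41  40  38  38  38  33  52  51
  49 108 118 114 114]
229 [113  96  74  68  61  66  60  56  56  56  56  54  56  55  56  56  67  53
  58  68 108 114 116]
230 [114  94  66  72  74  72  61  57  59  59  58  58  51  52  47  56  70  55
  60  53 105 117 118]
231 [115  99  73  74  77  69  60  59  59  58  58  59  84  95  69  60  69  59
  63  81 112 119 119]
232 [114  99  71  73  79  73  62  60  60  60  60  59  71  77  64  59  56  57
  63  86 113 119 119]
233 [114  96  72  69  65  61  59  58  58  59  59  59  60  62  59  58  52  56
  61  85 111 118 119]
234 [114 112  90  84  69  57  52  51  53  53  54  46  45  46  48  43  71  82
  88 106 116 119 117]
235 [116 117 115 113  82  61  55  58  57  58  57  56  55  57  57  51 100 111
 112 115 117 116 115]
236 [114 116 119 117  85  60  57  57  58  59  59  59  58  58  60  53 102 112
 114 115 116 115 115]
237
[... 2639 characters left out ...]
172 [ 69  70  69  70  85  99 101  99 103 130 131 130 131 130]
173 [ 70  67  67  70  97 105 105 102 120 131 131 132 131 131]
174 [ 65  60  62  73 113 118 120 119 131 133 132 133 132 132]
175 [ 55  51  51  82 126 130 132 132 133 132 133 132 132 133]
176 [ 51  51  53  68 125 131 132 133 132 133 132 131 131 134]
177 [ 50  52  52  71 126 133 131 131 130 131 133 133 132 133]
pred scene [397.85 150.66] top [191.84 247.09]
pred scene [398.44 145.41] top [190.01 247.34]
pred scene [395.29 173.49] top [199.48 246.04]
pred scene [395.85 168.52] top [197.86 246.26]
pin pred top (np.float64(277.7132088451876), np.float64(231.11670828948525)) (np.float64(278.4722253700858), np.float64(231.08991892547397))
```

```bash
cat > meas.py <<'E'
from h import *
def meas(tag):
    T=toJ(robot.get_tcp_pos()); 
    p,d=robot.camera("scene"); np.save(f"pics/scene{tag}.npy",p); np.save(f"pics/scene{tag}_d.npy",d)
    print(round(robot.get_t(),2),T.round(2),robot.get_ft_force().round(1),robot.get_moment().round(2))
    i=cv2.cvtColor(p,cv2.COLOR_RGB2BGR); x0,y0,S=330,140,14
    c=cv2.resize(i[y0:y0+42,x0:x0+45],None,fx=S,fy=S,interpolation=cv2.INTER_NEAREST)
    def mark(P,col):
        u,v=proj("scene",J(*P)); cv2.drawMarker(c,(int((u-x0+.5)*S),int((v-y0+.5)*S)),col,0,14,1); return round(u,1),round(v,1)
    print("pin",mark((-95,155,130),(0,0,255)),mark((-95,155,156),(0,0,255)))
    for z0 in (110,20): print("kn bot/top",mark((T[0],T[1]+78,T[2]-176+z0),(0,255,0)),mark((T[0],T[1]+78,T[2]-176+z0+20),(0,255,0)))
    print("px/mm",(np.array(proj("scene",J(T[0],T[1]+79,T[2])))-proj("scene",J(T[0],T[1]+78,T[2]))).round(3))
    cv2.imwrite(f"pics/z{tag}.png",c); return p.astype(float).mean(2).round(0).astype(int)
E
python3 - <<'E'
from meas import *
robot.movel(J(-95,74.5,236),vel=.08)
g=meas("14")
E
```

```text
22.56 [-95.24  74.49 235.81] [ 0.1  0.8 -2.1] [0.06 0.04 0.03]
pin (np.float64(345.1), np.float64(174.7)) (np.float64(345.5), np.float64(167.3))
kn bot/top (np.float64(345.0), np.float64(163.6)) (np.float64(345.3), np.float64(157.8))
kn bot/top (np.float64(343.7), np.float64(188.7)) (np.float64(343.9), np.float64(183.2))
px/mm [ 0.272 -0.077]
```

View pics/z14.png

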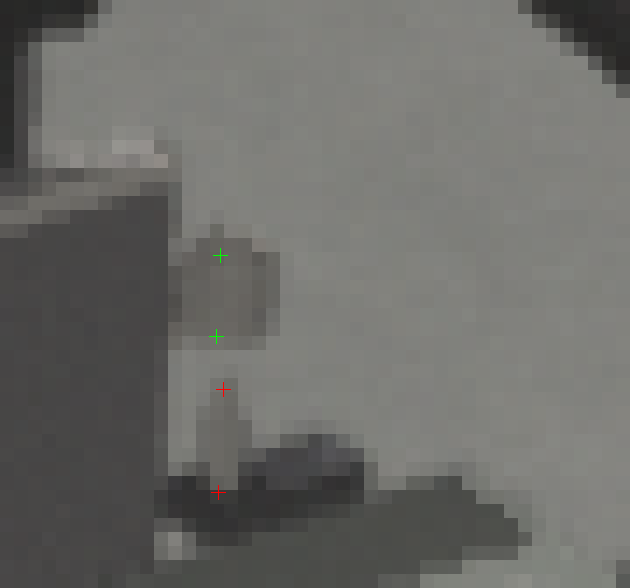

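```bash
python3 - <<'E'
import numpy as np
g=np.load("pics/scene14.npy").astype(float).mean(2).round(0).astype(int)
print(list(range(340,354)))
for v in range(154,180): print(v,g[v,340:354])
E
```

```text
[340, 341, 342, 343, 344, 345, 346, 347, 348, 349, 350, 351, 352, 353]
154 [ 70  71  97 126 128 129 127 129 127 127 128 128 128 127]
155 [ 71  71  93 125 129 122 127 129 127 128 128 128 129 127]
156 [ 71  71  96 123 121 103 124 123 130 127 127 128 126 126]
157 [ 70  70 109 114  95  97 100  98 123 124 129 130 127 125]
158 [ 70  70 103  98  94  95 101  99  88 102 126 132 129 130]
159 [ 71  69  85  93  95 102 105 101  96 100 125 130 131 129]
160 [ 71  71  85  97  97 100 101 100  94 100 125 127 128 128]
161 [ 71  70  78  95  97  99 102  99  94 100 124 125 125 125]
162 [ 70  70  82  96  97 102 101  98  91 108 126 126 126 126]
163 [ 70  70  96 101 100 102 103  98  95 112 127 127 126 127]
164 [ 71  75 103 116 111 112 109 106 111 127 128 128 127 127]
165 [ 70  78 121 128 124 125 127 127 127 129 129 128 127 127]
166 [ 70  77 122 127 125 124 121 125 126 128 127 128 125 125]
167 [ 72  78 122 127 125 115 107 124 125 125 125 126 126 127]
168 [ 71  82 121 127 122 109 104 122 126 128 128 127 129 128]
169 [ 71  82 120 126 112 106 101 117 128 128 127 127 126 126]
170 [ 71  82 121 125 106 103 102 101 125 128 122 118 115 119]
171 [ 72  86 123 127 106 104 102 100 117 117  95  91  73  86]
172 [ 71  82 122 121 104 104 101  91  90  73  68  69  74  84]
173 [ 71  82 111  95  83 103 101  72  65  69  69  70  71  75]
174 [72 73 58 49 62 93 97 59 49 66 68 67 58 51]
175 [70 59 50 49 49 58 57 50 52 52 50 52 53 53]
176 [71 62 54 50 49 49 54 51 51 51 52 55 61 64]
177 [71 84 86 63 52 50 51 54 58 56 66 67 75 73]
178 [ 70 108 127  98  65  59  58  64  75  76  76  76  74  76]
179 [ 68 104 118 102  83  78  75  74  74  75  75  74  75  77]
```

```bash
python3 - <<'E'
from meas import *
f0=RJ.T@robot.get_ft_force()
for z in (224,218,213,208,203,199):
    robot.movel(J(-95.4,74.5,z),vel=.05); robot.wait(.1)
    f=RJ.T@robot.get_ft_force(); print(z,toJ(robot.get_tcp_pos()).round(2),f.round(1),(RJ.T@robot.get_moment()).round(2),flush=True)
    if abs(f-f0).max()>10: break
g=meas("15")
E
```

```text
224 [-95.44  74.53 224.  ] [ 0.5  0.2 -2.8] [-0.03 -0.02  0.02]
218 [-95.41  74.49 217.95] [ 0.6  0.4 -2.3] [-0.03 -0.04 -0.02]
213 [-95.44  74.5  212.9 ] [-0.3  0.3 -2.2] [-0.03 -0.06  0.02]
208 [-95.44  74.5  207.88] [ 0.5  0.  -3.1] [ 0.   -0.01  0.02]
203 [-95.46  74.5  202.87] [ 0.1 -0.5 -2.3] [0.01 0.01 0.02]
199 [-95.43  74.5  198.91] [-0.8 -0.6 -1.9] [-0.02  0.06 -0.04]
24.87 [-95.43  74.5  198.91] [ 0.2 -0.5 -2.1] [-0.06 -0.02  0.01]
pin (np.float64(345.1), np.float64(174.7)) (np.float64(345.5), np.float64(167.3))
kn bot/top (np.float64(344.4), np.float64(174.0)) (np.float64(344.7), np.float64(168.4))
kn bot/top (np.float64(343.1), np.float64(198.5)) (np.float64(343.4), np.float64(193.2))
px/mm [ 0.269 -0.079]
```

View pics/z15.png

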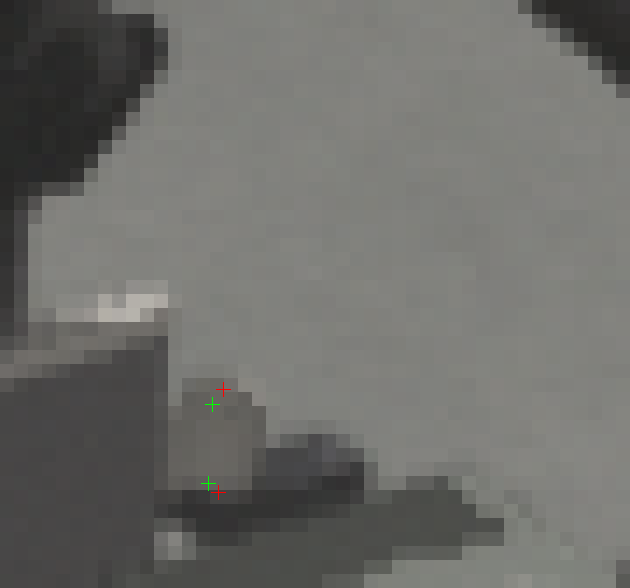

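```bash
python3 - <<'E'
from meas import *
for z in (197.5,196.5,195.5,194.5,193.5,192.5):
    robot.movel(J(-95.4,74.5,z),vel=.03); robot.wait(.12)
    f=RJ.T@robot.get_ft_force(); print(z,toJ(robot.get_tcp_pos()).round(2),f.round(1),(RJ.T@robot.get_moment()).round(2),flush=True)
    if f[2]>6: break
g=meas("16")
E
```

```text
197.5 [-95.39  74.5  197.53] [-0.   0.9 -2.3] [-0.04 -0.01 -0.01]
196.5 [-95.39  74.5  196.51] [ 0.5  0.4 -2. ] [ 0.04 -0.    0.05]
195.5 [-95.12  74.47 195.98] [ 0.7 -1.5  0.8] [-0.06  0.1  -0.01]
194.5 [-94.89  74.32 195.77] [-1.5 -2.5  6.4] [-0.13  0.37  0.1 ]
26.38 [-94.89  74.32 195.77] [-2.1 -1.8  5.7] [-0.1   0.37  0.13]
pin (np.float64(345.1), np.float64(174.7)) (np.float64(345.5), np.float64(167.3))
kn bot/top (np.float64(344.4), np.float64(175.0)) (np.float64(344.7), np.float64(169.3))
kn bot/top (np.float64(343.1), np.float64(199.4)) (np.float64(343.4), np.float64(194.1))
px/mm [ 0.269 -0.079]
```

View pics/z16.png

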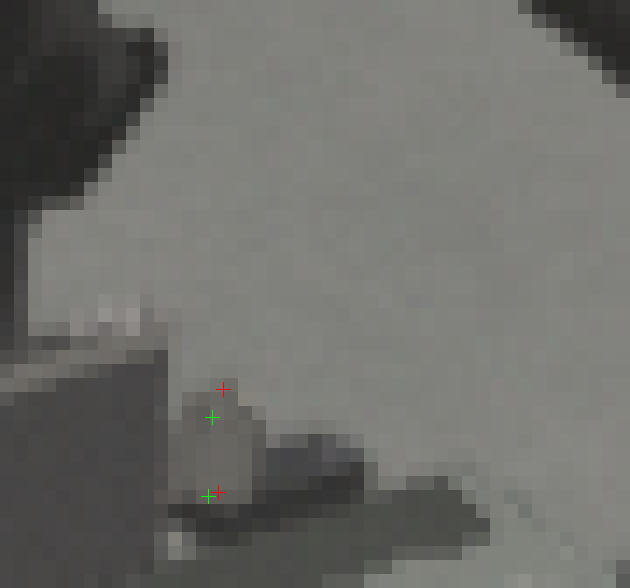

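```bash
python3 - <<'E'
from meas import *
robot.movel(J(-95.2,74.5,195.6),vel=.03); robot.wait(.1)
f=RJ.T@robot.get_ft_force(); print(toJ(robot.get_tcp_pos()).round(2),f.round(1),(RJ.T@robot.get_moment()).round(2),flush=True)
robot.ungrasp(); robot.wait(.2)
f=RJ.T@robot.get_ft_force(); print(robot.get_grip_width(),f.round(1),(RJ.T@robot.get_moment()).round(2),flush=True)
robot.movel(J(-95.2,74.5,290),vel=.12)
g=meas("17")
robot.move_pose(J(-150,-230,330),down(-2.34)); print(robot.get_t())
snap("18"); board("18")
for n,(a,b,c,d) in (("scene",(120,260,260,400)),("top",(170,290,240,360))):
    i=cv2.cvtColor(np.load(f"pics/{n}18.npy"),cv2.COLOR_RGB2BGR); cv2.imwrite(f"pics/{n}18b.png",cv2.resize(i[a:b,c:d],None,fx=4.2,fy=4.2,interpolation=cv2.INTER_CUBIC))
E
```

```text
[-94.97  74.51 195.94] [-0.7 -0.8  4. ] [-0.11  0.13  0.03]
1.0031586395143357 [ 0.5  0.1 -0.4] [-0.02 -0.    0.02]
28.65 [-95.66  74.48 288.94] [ 0.1 -0.4  0.7] [-0.05  0.03  0.06]
pin (np.float64(345.1), np.float64(174.7)) (np.float64(345.5), np.float64(167.3))
kn bot/top (np.float64(345.7), np.float64(148.0)) (np.float64(346.0), np.float64(142.0))
kn bot/top (np.float64(344.3), np.float64(174.0)) (np.float64(344.6), np.float64(168.3))
px/mm [ 0.277 -0.073]
29.8417
18 side 1 n 199 y 26.2 140.8 z tail/mid/nose [np.float64(27.2), np.float64(27.3), np.float64(27.9)]
18 side -1 n 260 y 30.4 148.2 z tail/mid/nose [np.float64(26.7), np.float64(27.0), np.float64(27.6)]
```

View pics/scene18b.png

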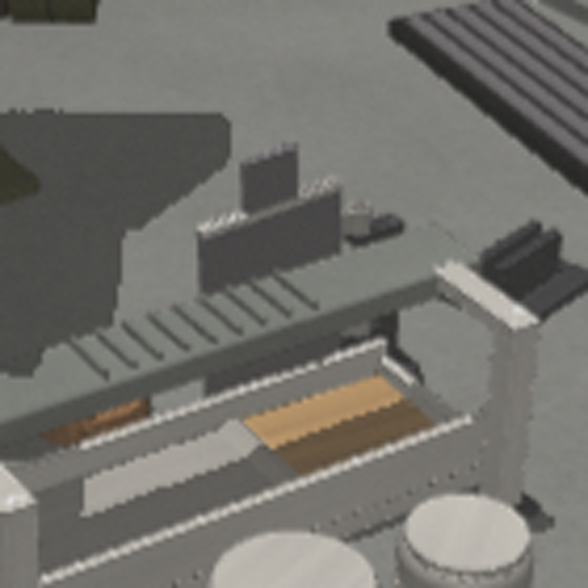

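View pics/top18b.png

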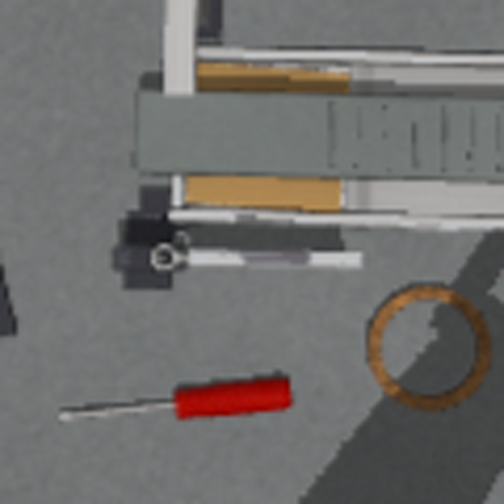

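```bash
python3 - <<'E'
from h import *
W=cloud("top",np.load("pics/top18_d.npy")); P=(W.reshape(-1,3)-O)@RJ*1000
k=(P[:,0]>-108)&(P[:,0]<-82)&(P[:,1]>10)&(P[:,1]<140)&(P[:,2]>160); Q=P[k]; t=Q[Q[:,2]>205]; l=Q[Q[:,2]<200]
print("leaf top z",np.median(l[:,2]),"tab top z",np.median(t[:,2]),"exp 180,221"); p=np.polyfit(Q[:,1],Q[:,0],1); print("yaw dev deg",np.degrees(np.arctan(p[0])),"x mid",np.polyval(p,77),Q[:,1].min(),Q[:,1].max())
for a in("0","18"):
    pass
A=cv2.absdiff(np.load("pics/top0.npy"),np.load("pics/top18.npy")).max(2)
robot.wait(.3); print(robot.get_t(),robot.get_dq().round(3)); robot.hand_in()
E
```

```text
leaf top z 175.3908352997686 tab top z 215.94131750981887 exp 180,221
yaw dev deg -1.4711040369817372 x mid -92.49853196091057 15.115043326069808 132.05082788493456
30.2417 [-0.005  0.001 -0.001  0.     0.001 -0.001]
the job is handed in; nothing more can be done
```

I handed the job in at 30.2 s (limit 61 s). The board is in the pocket and the shield hangs on both pins, closed across the front.

- **Board:** I pushed it along the ledge from the front with the closed, tilted fingers, without lifting it. It tipped over the lip and dropped in. The top camera's depth reads its top at about 27 mm in jig z at tail, middle and nose (28 expected), so it lies flat. It sits turned by about 2–3° within its play. I never felt more than about 5 N at the wrist, and I saw no sign of touching the lamp.
- **Shield:** I corrected the knuckles onto the pins by camera (a 2.5 mm shift), and it went down with no side load. It took weight at a tool height of 196 mm, the expected seat height, and I let go only after it pressed down with about 4–6 N. The last top picture shows the upper knuckle ring round its pin and the leaf along the front rail; depth gives it about 1.5° from parallel.
- **Disagreement:** the final depth reading put the shield's top edge at 175 mm and the tab top at 216 mm, about 5 mm below the expected 180 and 221. I put this down to depth noise on thin edges, because the contact height matched. I did not check it further.
- **Not checked directly:** the lower knuckle is hidden by the lamp in the side view, so I judged it only from the contact height and the lack of side load.
- **Bystanders:** the tins, tape, screwdriver and stirring stick looked unmoved wherever they appeared in the pictures. I did not run a full before-and-after comparison, and the cup and spray can were not in the last close-ups.

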